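# Refit the washed odour-filter cassette in the hall bin

## Task

The bin's odour-filter cassette has been washed and stands in the white drying rack, orange end up. Draw it up out of the rack and lay it flat on the shelf, letting go so that you can take it by its long sides instead; then slide it, dark end first, into the slot at the front of the beige bin until it is fully home, with only its orange end sticking out. Leave the peg jar, the spray bottle and the scoop in its holder standing where they are.

Things in the scene. Friction and masses are not known exactly. Their poses are not given: they have to be found in the camera images.
- cassette: Loose flat slab 130 x 60 x 14 mm, about 100 g, dark grey with mesh faces; the last 36 mm at one end are orange. Origin: centre of the dark end face. z runs along the length from dark to orange end, y along the 60 mm width, x through the thickness. It starts upright in the rack, z up, the dark end 10 mm and the orange top 140 mm above the shelf.
- cassette_tab_end (a point): Centre of the cassette's orange end face, 130 mm from its origin along its z; axes as the cassette's.
- rack: White plastic drying rack, fixed to the shelf, base 100 x 110 mm and 10 mm thick with guides 60 mm high (above the shelf) round a slot 64 mm (along y) by 18 mm (along x), open above. Origin: centre of its underside at shelf height, under the slot centre; z up.
- bin: Closed beige pedal bin, fixed. Front: a low step 160 mm wide, 76 mm high, dark grille on top, reaching 95 mm back to the tall body (160 x 160 mm, 211 mm high). Origin: at shelf height under the middle of the slot's mouth, in the front face; x points level into the slot, y along the slot's width, z up. A grey pedal, 17 mm high, sticks out 20 mm below the slot.
- slot_mouth (a point): Centre of the mouth of the level slot in the bin's front face, 58.5 mm above the shelf; axes as the bin's. The channel is 63 mm wide and 17 mm high (floor 50 mm above the shelf) and 90 mm deep from the front face to its end stop; its first 10 mm flare outward by 5 mm at the sides and top, and a dark sloping sill leads up to its floor from 37 mm high, 8 mm before the front face.
- slot_end (a point): Centre of the slot's end stop, 90 mm in from the mouth; a fully home cassette has its foot here and its last 40 mm sticking out of the mouth. Axes as the bin's.
- peg_jar: Bystander: glass jar with clothes pegs and a steel lid, 86 mm across, 131 mm high; origin at the centre of its underside, z up.
- spray_bottle: Bystander: empty aluminium spray bottle, 60 mm across, 183 mm high, black head reaching 40 mm towards its -x; origin at the centre of its underside, z up.
- scoop_holder: Bystander: teal scoop standing in a grey holder 80 x 80 x 60 mm, 180 mm high in all; origin at the centre of its underside, z up.
Mind the look-alikes: they are no part of the job. There is more than one size of the cassette; the job needs the smaller. Leave any yellow look-alike of the rack alone.

How it is judged:
On the way, in this order (a step that is already met when the one before it is completed fails the run):
1. the cassette has been drawn upward clear of the rack (z of cassette in the frame of rack above 0.064 m), for 0.1 s.
2. the cassette lies flat on the shelf, let go (angle between cassette's own z axis and vertical between 1.45 and 1.69 rad and angle between cassette's own y axis and vertical between 1.45 and 1.69 rad and height (world z) of each of cassette, cassette_tab_end below 0.02 m and contact force between the fingers and cassette below 0.1 N), for 0.1 s.
At the end, for the whole second after the job is handed in: The cassette is in the bin's slot, dark end inward, with its foot within 6 mm of the end stop, within 6 mm of the slot's centre line and between the slot's floor and roof, in line with the slot to 0.08 rad, and at rest (x of cassette in the frame of bin above 0.084 m and y of cassette in the frame of bin between -0.006 and 0.006 m and z of cassette in the frame of bin between 0.05 and 0.067 m and angle between the z axis of cassette and the x axis of bin, either way round below 0.08 rad and linear speed of cassette below 0.01 m/s); the robot touches nothing.
It fails at once if the peg jar is moved more than 30 mm or tipped (distance of peg_jar from where it was at the start of the episode above 0.03 m or angle between peg_jar's own z axis and vertical above 0.4 rad).
It fails at once if the spray bottle is moved more than 30 mm or tipped (distance of spray_bottle from where it was at the start of the episode above 0.03 m or angle between spray_bottle's own z axis and vertical above 0.4 rad).
It fails at once if the scoop holder is moved more than 30 mm or tipped (distance of scoop_holder from where it was at the start of the episode above 0.03 m or angle between scoop_holder's own z axis and vertical above 0.4 rad).
It also fails if it takes over 67 s, if anything falls off the work surface, if the arm or the gripper's body presses on something with over 40 N, if the wrist force passes 120 N, or if a joint passes its speed limit or range.

## Robot

A 7-joint arm with a two-finger parallel gripper is mounted at the origin on the work surface. World frame = base frame: x ahead of the robot, y to its left, z up, the work surface at z = 0. Lengths are in m, angles in rad, forces in N, time in s.
With the tool pointing down it reaches from about 0.425 to 0.95 m from the base axis. Payload 4.7 kg.
Tool frame: the origin (TCP) lies between the finger pads; the fingertips stand 25 mm ahead of it and the grasp point (between the pads) lies 6 mm ahead of it; x points along the fingers, z is the direction in which the jaws open and shut, and the axes are right-handed (so a half turn about x gives the same grasp; the last joint's range is limited). The gripper opens to 85 mm and grips with 20 to 120 N. Pads are 22 mm wide; open, the fingers measure 114 mm over their backs; the gripper's body (76 mm by 85 mm) begins 54 mm behind the grasp point. The pads swing forward as they close: fully open they stand 13 mm farther back than shut.
Start: joints at [1.119, 0.469, -0.049, 1.532, 0.024, 1.141, -0.082], TCP at [0.277, -0.616, 0.256] pointing down, gripper open.
Joint ranges: [-2.59, 2.59], [-0.33, 1.99], [-1.39, 1.29], [0.1, 2.45], [-1.04, 4.18], [0.21, 1.99], [-2.66, 2.66]. Speed limits (rad/s): [2.57, 2.57, 3.14, 3.14, 3.14, 3.14, 3.14].

## Interface

Orientations are given as a 3x3 rotation matrix whose columns are the frame's x, y, z axes.
In Python, from rig import * gives the robot as it stands. Calls block until the motion is done:
- movep(position, orientation): joint-space move of the TCP to a pose.
- move_l(position, attitude=None, feed=0.15, until_force=None): straight line of the TCP; attitude=None keeps the orientation; feed is the mean speed in m/s. With until_force (N) it stops when the force on the tool has changed by that much, and returns True; else False.
- move_joints(angles): joint-space move.
- command_gripper(opening, newtons=None): finger opening in m; newtons is the grip in N (None keeps the last); returns when the fingers have stopped.
- sleep(seconds).
- inverse_kinematics(position, orientation): joint angles nearest the present ones, or None.
- sense(): the state.
- camera(name): name is "scene" or "top" or "wrist"; returns (picture, depth): 384x512x3 uint8, red, green, blue; 384x512 float32, m along the optical axis (not along the pixel's ray), 0 where there is no reading.
- camera_params(name): a dict with "K" (3x3 intrinsics, pixels), "position" and "rotation" of the camera in the world; the wrist camera has in their place "tool_from_camera" (4x4, takes a point from camera to tool coordinates, whose origin is the TCP and whose axes are the tool frame's). Camera axes: x right, y down, z forward; pixel columns grow to the right and rows downward; lengths in m; the calibration is good to about 2 mm. A picture is of the moment at which its call begins: read the wrist's pose just before it. camera_params takes no time and is no camera call.
A pose or a line that the arm cannot do raises Unreachable and nothing moves.
- finish_job(): hands the job in, once; it reports no verdict.
The state is a dict: "time_s": time; "joint_pos": joint angles; "qd": joint speeds; "joint_efforts": joint torques, N m; "position": TCP position; "tcp_rot": TCP orientation; "wrist_force": force on the tool from outside, world axes, zero at the start; "ft_torque": the same for the moment, N m; "finger_gap": finger opening in m.
Only numpy, scipy, OpenCV 4.12 (cv2) and the standard library are available. Lean on these libraries where they do the work, as an engineer would, in place of code of your own. Each camera call takes 0.05 s, during which the arm holds its last target. There are 200 camera calls.

## Working session

There is one attempt and no reset: what is moved stays moved. The work goes in short steps, each a Python script; the robot and the scene stay as the last script left them, time stands still between calls to the robot, and variables do not carry over. Pictures are saved under pics/ and viewed, about 8 in all and at most 12, crops included, and the job is handed in when it is done.

```bash
mkdir -p pics; ls; python3 - <<'E'
from rig import *
import cv2,numpy as np
for n in ("scene","top"):
    im,d=camera(n); np.savez(f"{n}0.npz",im=im,d=d)
    cv2.imwrite(f"pics/{n}0.png",im[:,:,::-1])
    print(n,camera_params(n))
print(camera_params("wrist"));s=sense();print(s["time_s"],s["position"],s["tcp_rot"],s["finger_gap"])
E
```

```text
pics
scene {'K': array([[496.09715041,   0.        , 264.23623823],
       [  0.        , 496.09715041, 186.07240548],
       [  0.        ,   0.        ,   1.        ]]), 'position': array([ 1.38942902, -0.48468656,  1.49499224]), 'rotation': array([[ 0.44787677,  0.73137302, -0.51429554],
       [ 0.89401136, -0.35844859,  0.26880904],
       [ 0.01225117, -0.58017938, -0.81439658]])}
top {'K': array([[400.20197183,   0.        , 257.70801943],
       [  0.        , 400.20197183, 191.36594166],
       [  0.        ,   0.        ,   1.        ]]), 'position': array([0.2799874 , 0.00651323, 1.12542593]), 'rotation': array([[ 0.03208705, -0.97500047,  0.21987385],
       [-0.99947631, -0.03037918,  0.01114517],
       [-0.00418696, -0.22011632, -0.97546464]])}
{'K': array([[275.2206761 ,   0.        , 255.27283008],
       [  0.        , 275.2206761 , 191.88315786],
       [  0.        ,   0.        ,   1.        ]]), 'tool_from_camera': array([[ 2.24022368e-04, -2.58341294e-01,  9.66053687e-01,
        -1.17678353e-01],
       [ 4.05132813e-04, -9.66053608e-01, -2.58341367e-01,
         6.48897846e-02],
       [ 9.99999893e-01,  4.49254293e-04, -1.11755081e-04,
         1.15342636e-04],
       [ 0.00000000e+00,  0.00000000e+00,  0.00000000e+00,
         1.00000000e+00]])}
0.1 [ 0.27679387 -0.61512784  0.25537353] [[-7.34793318e-04  9.11924462e-01  4.10357449e-01]
 [ 1.55252946e-03  4.10358105e-01 -9.11923141e-01]
 [-9.99998525e-01 -3.29830036e-05 -1.71731798e-03]] 0.08487956430579131
```

View pics/scene0.png

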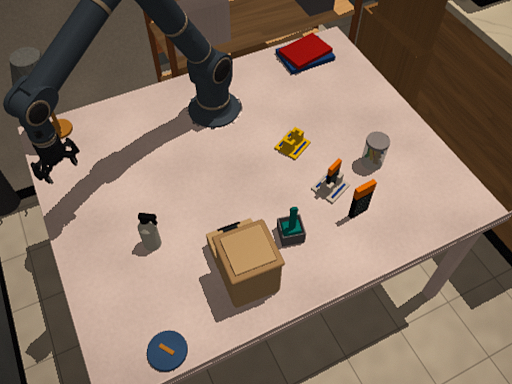

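View pics/top0.png

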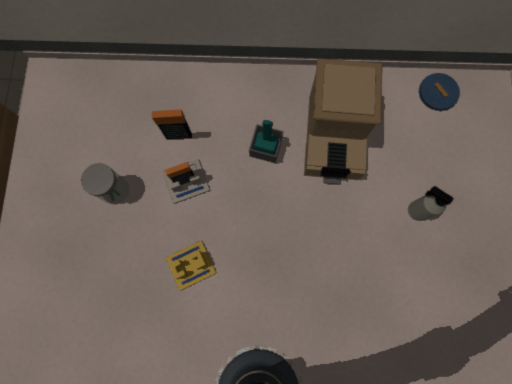

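Candidates (top view): the orange-topped slab in the white rack at (180,172), a larger orange-topped slab standing free at (172,125), the yellow rack look-alike at (190,265), and an orange bar on the blue plate at (441,90). By the description I choose the slab at (180,172), and now check its size and make a close crop.

```bash
cat > h.py <<'E'
import numpy as np,cv2
from rig import *
def cloud(d,K,R,p):
    v,u=np.mgrid[:d.shape[0],:d.shape[1]]
    c=np.stack([(u-K[0,2])/K[0,0]*d,(v-K[1,2])/K[1,1]*d,d],-1)
    return c@R.T+p
def snap(n):
    s=sense(); im,d=camera(n); P=camera_params(n)
    if n=="wrist":
        T=P["tool_from_camera"]; R=s["tcp_rot"]@T[:3,:3]; p=s["tcp_rot"]@T[:3,3]+s["position"]
    else: R,p=P["rotation"],P["position"]
    W=cloud(d,P["K"],R,p); W[d==0]=np.nan
    return im,d,W
def rect(p):  # centre, sizes, long-axis angle (deg)
    (c,s,a)=cv2.minAreaRect((p[:,:2]*1000).astype(np.float32))
    if s[0]<s[1]: s=s[::-1]; a+=90
    return np.round(c,1),np.round(s,1),round((a+90)%180-90,1)
E
python3 - <<'E'
from h import *
for n in("scene","top"):
    im,d,W=snap(n); hsv=cv2.cvtColor(im,cv2.COLOR_RGB2HSV)
    H,S,V=[hsv[...,i].astype(int) for i in range(3)]; z=W[...,2]
    print(n,"shelf z",np.nanmedian(z[(np.abs(z)<.03)]))
    org=((H>3)&(H<17)&(S>170)&(V>90)).astype(np.uint8)
    k,l,st,c=cv2.connectedComponentsWithStats(org)
    for i in range(1,k):
        if st[i,4]>25:
            p=W[(l==i)&np.isfinite(z)]; zt=np.percentile(p[:,2],95); t=p[p[:,2]>zt-.006]
            print("orange",c[i].round(),st[i,4],"ztop",zt.round(4),"top",rect(t),"all z",p[:,2].min().round(3))
    ok=np.isfinite(z)
    for nm,x0,x1,y0,y1,za,zb in [("rack guides",.4,.75,.1,.3,.045,.066),("rack base",.4,.75,.1,.3,.006,.014),("step",.4,.8,-.35,-.1,.068,.082),("binlid",.4,.9,-.35,-.1,.195,.222)]:
        m=ok&(W[...,0]>x0)&(W[...,0]<x1)&(W[...,1]>y0)&(W[...,1]<y1)&(z>za)&(z<zb)
        if 'rack' in nm: m&=(S<60)&(V>90)
        m=cv2.morphologyEx(m.astype(np.uint8),cv2.MORPH_OPEN,np.ones((2,2)))
        k,l,st,c=cv2.connectedComponentsWithStats(m)
        for i in range(1,k):
            if st[i,4]>20: print(nm,c[i].round(),st[i,4],rect(W[l==i]),"z",np.median(W[l==i][:,2]).round(4))
    if n=="scene":
        a=cv2.resize(im[135:230,290:400],None,fx=4,fy=4,interpolation=cv2.INTER_CUBIC); cv2.imwrite("pics/crop1.png",a[:,:,::-1])
E
```

```text
scene shelf z 0.00046136558272802386
orange [371.   6.] 30 ztop -0.0779 top (array([-396.9, 1066.2]), array([89.5, 21.1]), -58.6) all z -0.092
orange [ 64. 127.] 171 ztop 0.0204 top (array([-153.3, -578.6]), array([91.7, 44.8]), -8.1) all z 0.001
orange [334. 167.] 106 ztop 0.1445 top (array([561.5, 221.8]), array([57.3, 14.4]), -65.8) all z 0.109
orange [364. 189.] 220 ztop 0.1698 top (array([695.9, 255.5]), array([79.6, 19.3]), -84.2) all z -0.005
orange [166. 349.] 61 ztop 0.0305 top (array([ 859.5, -522.2]), array([46.4, 10. ]), 35.6) all z 0.019
rack guides [332. 186.] 21 (array([578.2, 217.7]), array([50.2, 10.8]), -62.8) z 0.0574
step [227. 232.] 278 (array([ 632.7, -189.9]), array([217.5, 119.1]), -79.3) z nan
binlid [249. 253.] 2915 (array([ 747.1, -137.3]), array([342.8, 141.6]), -47.4) z nan
top shelf z -0.0007107215746435802
orange [167. 114.] 181 ztop 0.1683 top (array([694.4, 257.4]), array([72.9, 18.4]), -85.0) all z 0.16
orange [177. 168.] 111 ztop 0.1416 top (array([556.8, 226.9]), array([57. , 13.5]), -67.7) all z 0.135
rack guides [194. 168.] 22 (array([581.4, 199.6]), array([17. , 11.7]), 23.0) z 0.0578
rack guides [195. 179.] 21 (array([550.4, 192.4]), array([24.7,  7.7]), -53.4) z 0.0559
rack guides [173. 184.] 60 (array([538.5, 251.1]), array([26.7, 25.2]), 19.3) z 0.0581
rack base [197. 164.] 32 (array([605.1, 198.2]), array([23.7, 15.3]), 16.0) z 0.0095
rack base [175. 195.] 109 (array([527.6, 257.1]), array([68.2, 34.4]), 25.0) z nan
rack base [200. 192.] 89 (array([520.5, 189.8]), array([74.6, 16.6]), -53.3) z nan
rack base [192. 188.] 24 (array([535.8, 207.5]), array([17.5, 11.5]), -72.4) z 0.0102
step [338. 155.] 1984 (array([ 637.8, -290.8]), array([128.5,   6.4]), -11.7) z nan
binlid [349.  92.] 4101 (array([ 771.3, -269.9]), array([351.8, 151.5]), -49.1) z nan
```

View pics/crop1.png

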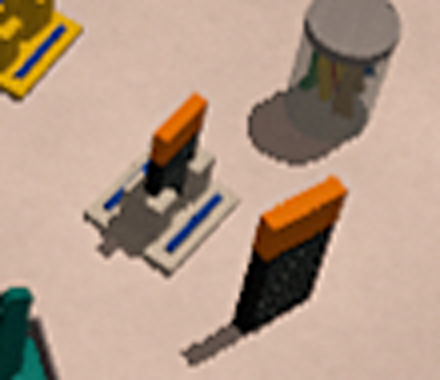

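The crop shows the slab in the white rack at (180,135). It is clearly smaller than the free-standing one at (300,250). Its top measures 57 x 14 mm at z 0.14, so the choice is confirmed. Next I take the bin pose and check reach for a level side grasp on the long edges.

```bash
cat >> h.py <<'E'
def tool(xdir,jaw):  # tool x along xdir, z (jaw) along jaw
    x=np.array(xdir,float);x/=np.linalg.norm(x); z=np.array(jaw,float); z-=x*(z@x); z/=np.linalg.norm(z)
    return np.stack([x,np.cross(z,x),z],1)
def hz(a,pitch=0): # unit dir at yaw a(deg), pitch below horizontal
    a,p=np.radians([a,pitch]); return np.array([np.cos(a)*np.cos(p),np.sin(a)*np.cos(p),-np.sin(p)])
def down(yawjaw): return tool([0,0,-1],hz(yawjaw))
E
python3 - <<'E'
from h import *
for n in("scene","top"):
    f=np.load(f"{n}0.npz"); P=camera_params(n); d=f["d"]; W=cloud(d,P["K"],P["rotation"],P["position"]); W[d==0]=np.nan
    for nm,za,zb,x1 in [("step",.072,.08,.75),("lid",.203,.218,.95)]:
        m=(d>0)&(W[...,0]>.4)&(W[...,0]<x1)&(W[...,1]>-.4)&(W[...,1]<-.05)&(W[...,2]>za)&(W[...,2]<zb)
        m=cv2.morphologyEx(m.astype(np.uint8),cv2.MORPH_OPEN,np.ones((3,3)))
        k,l,st,c=cv2.connectedComponentsWithStats(m); i=1+np.argmax(st[1:,4]); p=W[l==i]
        print(n,nm,st[i],rect(p),np.median(p[:,2]).round(4))
        if nm=="step": np.savetxt(f"{n}_step.txt",p); print((cv2.boxPoints(cv2.minAreaRect((p[:,:2]*1000).astype(np.float32)))).round())
    for nm,x0,x1,y0,y1,zm in [("jar",.4,.7,.3,.5,.12),("spray",.35,.7,-.5,-.33,.1),("scoop",.5,.75,-.1,.1,.05)]:
        m=(d>0)&(W[...,0]>x0)&(W[...,0]<x1)&(W[...,1]>y0)&(W[...,1]<y1)&(W[...,2]>zm); print(nm,rect(W[m]))
C=np.array([.559,.224,.0])
print("scoop/..IK")
for pitch in (0,10,20,30):
  for s in(1,-1):
    for zz in (.12,.13):
        xd=hz(23,pitch); R=tool(xd,s*hz(113)); 
        print(pitch,s,zz,[ (None if q is None else np.round(q,2)) for q in (inverse_kinematics(C+[0,0,zz]-xd*b,R) for b in (.015,.12))])
E
```

```text
scene step [211 243   4   5  18] (array([ 629.6, -271.6]), array([15. ,  9.9]), -24.1) 0.0765
[[ 621. -273.]
 [ 634. -279.]
 [ 638. -270.]
 [ 625. -264.]]
scene lid [ 219  225   58   54 1894] (array([ 755.3, -202.8]), array([155.9, 150.2]), 83.7) 0.2108
jar (array([527.7, 428.7]), array([87.2, 84.4]), -45.8)
spray (array([ 505.5, -441. ]), array([68.2, 41.7]), 55.2)
scoop (array([671.8,  -3.5]), array([85.9, 81.3]), -14.0)
top step [ 307  135   59   37 1501] (array([ 629.5, -193.7]), array([160.3,  97.5]), 87.2) 0.0752
[[ 577. -271.]
 [ 674. -276.]
 [ 682. -116.]
 [ 585. -111.]]
top lid [ 319   63   57   53 2553] (array([ 758.4, -199.1]), array([138.3, 136.8]), 87.7) 0.2094
jar (array([525.3, 431.9]), array([85. , 84.2]), 15.3)
spray (array([ 487.4, -425.9]), array([69.1, 40.3]), 51.6)
scoop (array([668.4,   1. ]), array([82., 80.]), -13.5)
scoop/..IK
0 1 0.12 [None, None]
0 1 0.13 [None, None]
0 -1 0.12 [None, None]
0 -1 0.13 [None, None]
10 1 0.12 [None, None]
10 1 0.13 [None, None]
10 -1 0.12 [None, None]
10 -1 0.13 [None, None]
20 1 0.12 [None, None]
20 1 0.13 [None, None]
20 -1 0.12 [None, None]
20 -1 0.13 [None, None]
30 1 0.12 [None, None]
30 1 0.13 [None, None]
30 -1 0.12 [None, None]
30 -1 0.13 [None, None]
```

```bash
python3 - <<'E'
from h import *
np.set_printoptions(precision=3,suppress=True)
p=np.array([.559,.224,.30])
best=min([(abs(q[6]),a) for a in(113,-67,23,-157) if (q:=inverse_kinematics(p,down(a))) is not None]); print(best)
movep(p,down(best[1])); s=sense(); print(s["time_s"],s["joint_pos"],s["position"])
im,d,W=snap("wrist"); cv2.imwrite("pics/w1.png",im[:,:,::-1]); np.savez("w1.npz",im=im,d=d,W=W)
hsv=cv2.cvtColor(im,cv2.COLOR_RGB2HSV); H,S,V=[hsv[...,i].astype(int) for i in range(3)]
m=(H>3)&(H<17)&(S>170)&(V>80)&(W[...,2]>.13)&(W[...,2]<.15)
q=W[m]; print(m.sum(),rect(q),np.median(q[:,2]))
m=(W[...,2]>.05)&(W[...,2]<.066)&(np.hypot(W[...,0]-.559,W[...,1]-.224)<.08)&(S<70); print("guides",m.sum(),rect(W[m]))
for yaw in (23,-10,60,0):
  for pitch in (80,60,40,20,0):
    for sg in(1,-1):
      xd=hz(yaw,pitch); q=inverse_kinematics(np.array([.559,.224,.14])-xd*.1,tool(xd,sg*hz(yaw+90)))
      if q is not None: print(yaw,pitch,sg,q)
E
```

```text
(np.float64(0.4481105925061568), 23)
3.3083 [ 0.283  0.514 -1.052  1.618  0.462  1.282 -0.448] [0.56  0.223 0.3  ]
824 (array([621.5, 238.6]), array([149.5,  75.2]), 16.1) 0.1401253233039926
guides 775 (array([557.6, 227.7]), array([83.4, 42. ]), -67.4)
23 80 1 [ 0.496  0.653 -1.371  1.842  0.805  1.103  0.837]
23 80 -1 [ 0.102  0.344 -0.694  1.859  0.321  0.862 -1.904]
23 60 1 [ 0.647  0.411 -1.338  2.149  1.026  0.567  0.602]
23 60 -1 [ 0.079  0.168 -0.604  2.17   0.438  0.337 -2.039]
23 40 1 [ 0.459  0.27  -1.045  2.438  2.433  0.433 -0.835]
-10 80 1 [ 0.36   0.576 -1.227  1.82   0.771  1.124  0.262]
-10 80 -1 [-0.09   0.332 -0.537  1.841  0.367  0.916 -2.548]
-10 60 1 [ 0.221  0.382 -1.106  2.074  1.09   0.896 -0.135]
-10 60 -1 [-1.501  0.259  0.951  2.155  0.333  0.474 -2.622]
-10 40 1 [-0.123  0.368 -0.902  2.291  1.578  1.029 -0.759]
-10 40 -1 [-1.511  0.285  0.719  2.36   1.484  0.536  2.352]
-10 20 1 [-0.433  0.608 -0.756  2.425  1.857  1.537 -1.215]
-10 0 1 [-0.769  0.897 -0.41   2.433  1.905  1.918 -1.599]
60 80 1 [ 0.466  0.551 -1.17   1.811  0.521  0.986  1.746]
60 80 -1 [ 0.3    0.426 -0.888  1.818  0.304  0.91  -1.211]
60 60 1 [ 0.71   0.439 -1.149  2.04   0.121  0.504  2.207]
60 60 -1 [ 0.691  0.423 -1.118  2.04   0.074  0.501 -0.893]
60 40 -1 [ 0.895  0.534 -1.146  2.226 -1.016  0.255  0.364]
0 80 1 [ 0.406  0.595 -1.276  1.832  0.786  1.112  0.432]
0 80 -1 [-0.034  0.33  -0.582  1.852  0.355  0.892 -2.357]
0 60 1 [ 0.351  0.368 -1.178  2.113  1.102  0.779  0.048]
0 60 -1 [-1.48   0.211  0.966  2.197  0.262  0.386 -2.356]
0 40 1 [ 0.018  0.313 -0.94   2.366  1.751  0.852 -0.727]
0 40 -1 [-1.75   0.334  1.126  2.447  2.057  0.288  1.974]
```

View pics/w1.png

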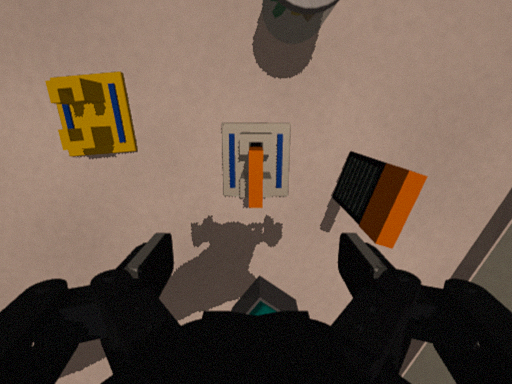

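Wrist view: the small cassette's orange top is at (256,175) in the white rack at (256,160), the larger one is at (380,205), and the yellow rack is at (95,115). A level side grasp is out of reach. So I will grip the faces from above, lay the slab down leaning, and release. Now I get the precise cassette top and search for a reachable laying pose.

```bash
python3 - <<'E'
from h import *
np.set_printoptions(precision=2,suppress=True)
f=np.load("w1.npz"); im,W=f["im"],f["W"]
hsv=cv2.cvtColor(im,cv2.COLOR_RGB2HSV); H,S,V=[hsv[...,i].astype(int) for i in range(3)]
m=(H>3)&(H<17)&(S>170)&(V>80)&(W[...,2]>.134)&(W[...,2]<.15)&(np.hypot(W[...,0]-.559,W[...,1]-.224)<.06)
q=W[m]; print("top",m.sum(),rect(q),np.median(q[:,2]).round(4))
m=(W[...,2]>.005)&(W[...,2]<.015)&(np.hypot(W[...,0]-.559,W[...,1]-.224)<.09)
p=W[m]; print("base",rect(p)); print("shelf",np.nanmedian(W[...,2][np.abs(W[...,2])<.006]))
# laying: foot at F, slab inclined b, gripped 118 from foot
for b in (35,45):
  for F in [(.58,.06),(.65,.09),(.52,.05),(.6,-.42),(.5,-.6),(.75,.12),(.85,.1),(.5,-.3),(.6,.5),(.7,.5)]:
    for yaw in range(-60,61,20):
      for sg in (1,-1):
        xd=hz(yaw,b); up=np.cross(xd,np.cross([0,0,1],xd))
        P=np.array([*F,.007])-xd*.118-xd*.006
        q=inverse_kinematics(P,tool(xd,sg*up))
        if q is not None: print(b,F,yaw,sg,q,P)
E
```

```text
top 809 (array([557.7, 227.1]), array([60.8, 13.7]), -67.3) 0.1401
base (array([557.8, 227.6]), array([109.4, 100.3]), -67.6)
shelf -8.423500217011326e-05
35 (0.58, 0.06) -60 1 [-1.31  0.84  0.73  2.07  0.67  0.72 -2.35] [0.53 0.15 0.08]
35 (0.58, 0.06) -60 -1 [-0.11  0.92 -0.91  2.    1.41  1.71  0.3 ] [0.53 0.15 0.08]
35 (0.58, 0.06) -40 1 [-1.55  0.95  1.02  2.34  1.1   0.22 -2.6 ] [0.5  0.13 0.08]
35 (0.58, 0.06) -40 -1 [-0.08  0.83 -0.91  2.26  1.64  1.56  0.33] [0.5  0.13 0.08]
35 (0.58, 0.06) 40 1 [ 1.25  1.   -1.19  2.4   3.09  0.23 -1.85] [ 0.5  -0.01  0.08]
35 (0.58, 0.06) 40 -1 [ 1.25  1.   -1.19  2.4   3.09  0.23  1.29] [ 0.5  -0.01  0.08]
35 (0.58, 0.06) 60 1 [ 1.27  1.07 -1.19  2.15 -0.02  0.29  1.52] [ 0.53 -0.03  0.08]
35 (0.58, 0.06) 60 -1 [ 1.18  0.93 -1.02  2.16 -0.65  0.34 -1.03] [ 0.53 -0.03  0.08]
35 (0.65, 0.09) -60 1 [-0.5   0.78 -0.32  1.85  1.21  1.33 -2.64] [0.6  0.18 0.08]
35 (0.65, 0.09) -60 -1 [-0.12  0.97 -0.89  1.83  1.47  1.73  0.43] [0.6  0.18 0.08]
35 (0.65, 0.09) -40 1 [-1.42  0.93  0.94  2.18  0.97  0.31 -2.4 ] [0.57 0.16 0.08]
35 (0.65, 0.09) -40
[... 17954 characters left out ...]
0.47  1.03 -0.94  1.49  1.62  1.48  0.97] [0.62 0.53 0.09]
45 (0.7, 0.5) 0 1 [-0.88  0.71 -0.09  1.77  1.42  0.67 -2.12] [0.61 0.5  0.09]
45 (0.7, 0.5) 0 -1 [-0.32  0.95 -0.97  1.73  1.78  1.23  1.09] [0.61 0.5  0.09]
45 (0.7, 0.5) 20 1 [-0.92  0.64  0.14  1.93  2.04  0.29 -2.45] [0.62 0.47 0.09]
45 (0.7, 0.5) 20 -1 [-0.14  0.9  -0.99  1.88  1.95  0.93  1.26] [0.62 0.47 0.09]
45 (0.7, 0.5) 40 1 [ 0.13  1.02 -1.18  1.91  2.04  0.72 -1.46] [0.63 0.44 0.09]
45 (0.7, 0.5) 40 -1 [-0.08  0.78 -0.79  1.92  2.13  0.44  1.35] [0.63 0.44 0.09]
45 (0.7, 0.5) 60 1 [ 0.16  0.91 -0.97  1.83  1.63  0.21 -0.82] [0.66 0.42 0.09]
45 (0.7, 0.5) 60 -1 [ 0.16  0.91 -0.97  1.83  1.63  0.21  2.32] [0.66 0.42 0.09]
```

```bash
python3 - <<'E'
from h import *
np.set_printoptions(precision=3,suppress=True)
c=np.array([.5577,.2273]); R=down(22.6)
command_gripper(.06)
move_l([*c,.17],R,feed=.2); move_l([*c,.132],R,feed=.08)
print(sense()["wrist_force"])
command_gripper(0,40); s=sense(); print(s["time_s"],"gap",s["finger_gap"],s["wrist_force"])
move_l([*c,.33],R,feed=.15)
s=sense(); print(s["time_s"],"gap",s["finger_gap"],s["position"],s["wrist_force"])
for yaw in (-40,-50,-60):
  for b in (35,40,45):
    for sg in(1,-1):
      xd=hz(yaw,b); up=np.cross(xd,np.cross([0,0,1],xd)); F=np.array([.55,-.03,.008]); T=tool(xd,sg*up)
      P=F-xd*.122; bk=hz(yaw)*.07
      print(yaw,b,sg,[None if q is None else q for q in [inverse_kinematics(p,T) for p in (P,P+[0,0,.1],P-bk)]])
E
```

```text
[-0.351 -0.778  0.386]
5.6333 gap 0.01366106284441262 [-0.081 -0.475  2.027]
7.1 gap 0.013473657336570855 [0.557 0.227 0.329] [-0.899  0.345 -1.371]
-40 35 1 [None, array([ 0.064,  0.422, -0.854,  2.403,  1.535,  1.255, -2.626]), None]
-40 35 -1 [array([ 0.069,  0.777, -0.899,  2.432,  1.735,  1.504,  0.273]), array([ 0.263,  0.551, -1.125,  2.395,  1.57 ,  1.435,  0.528]), None]
-40 40 1 [None, array([ 0.131,  0.348, -0.847,  2.369,  1.462,  1.114, -2.491]), None]
-40 40 -1 [array([ 0.178,  0.723, -0.967,  2.412,  1.703,  1.398,  0.387]), array([ 0.387,  0.509, -1.196,  2.359,  1.516,  1.33 ,  0.65 ]), None]
-40 45 1 [array([ 0.384,  0.791, -1.182,  2.379,  1.68 ,  1.441, -2.607]), array([ 0.228,  0.301, -0.874,  2.328,  1.372,  1.006, -2.341]), None]
-40 45 -1 [array([ 0.289,  0.681, -1.03 ,  2.383,  1.656,  1.295,  0.509]), array([ 0.51 ,  0.483, -1.265,  2.318,  1.449,  1.242,  0.779]), array([ 0.126,  0.675, -1.062,  2.433,  1.533,  1.362,  0.371])]
-50 35 1 [array([-1.427,  0.916,  0.989,  2.387,  1.115,  0.263, -2.657]), array([-0.002,  0.489, -0.824,  2.285,  1.394,  1.372, -
[... 1634 characters left out ...]
  1.354, -2.567]), array([-1.338,  0.711,  0.728,  2.238,  0.715,  0.645, -2.394])]
-60 40 -1 [array([ 0.096,  0.801, -0.943,  2.181,  1.436,  1.54 ,  0.329]), array([ 0.219,  0.638, -1.102,  2.139,  1.316,  1.579,  0.521]), array([-0.039,  0.823, -0.969,  2.166,  1.336,  1.6  ,  0.239])]
-60 45 1 [array([-1.146,  0.64 ,  0.733,  2.246,  0.805,  0.532, -2.298]), array([ 0.025,  0.42 , -0.734,  2.133,  1.15 ,  1.251, -2.458]), array([-1.293,  0.641,  0.73 ,  2.24 ,  0.672,  0.616, -2.291])]
-60 45 -1 [array([ 0.179,  0.759, -0.987,  2.174,  1.406,  1.457,  0.411]), array([ 0.31 ,  0.604, -1.15 ,  2.12 ,  1.274,  1.502,  0.608]), array([ 0.04 ,  0.775, -1.008,  2.167,  1.314,  1.516,  0.313])]
```

```bash
python3 - <<'E'
from h import *
np.set_printoptions(precision=3,suppress=True)
yaw,b=-50,40; xd=hz(yaw,b); up=np.cross(xd,np.cross([0,0,1],xd)); T=tool(xd,-up)
P=np.array([.55,-.03,.008])-xd*.122
movep(P+[0,0,.1],T)
s=sense(); print(s["time_s"],s["position"],s["finger_gap"])
move_l(P+[0,0,.02],T,feed=.15)
hit=move_l(P-[0,0,.012],T,feed=.03,until_force=3); s=sense(); print(hit,s["position"]-P,s["finger_gap"],s["time_s"])
command_gripper(.085); sleep(.2)
p=np.array(sense()["position"]); move_l(p-hz(yaw)*.07,T,feed=.15)
p=np.array(sense()["position"]); move_l(p+[0,0,.08],T,feed=.2)
s=sense(); print(s["time_s"],s["wrist_force"])
im,d,W=snap("top"); cv2.imwrite("pics/top2.png",cv2.resize(im[100:300,120:380],None,fx=3,fy=3)[:,:,::-1]); np.savez("t2.npz",im=im,W=W)
im,d,W=snap("scene"); np.savez("s2.npz",im=im,W=W)
E
```

```text
8.0667 [0.491 0.042 0.187] 0.013457361397389404
True [-0.    -0.    -0.003] 0.013311464066157254 9.5
11.5583 [-0.365 -0.124 -0.63 ]
```

View pics/top2.png

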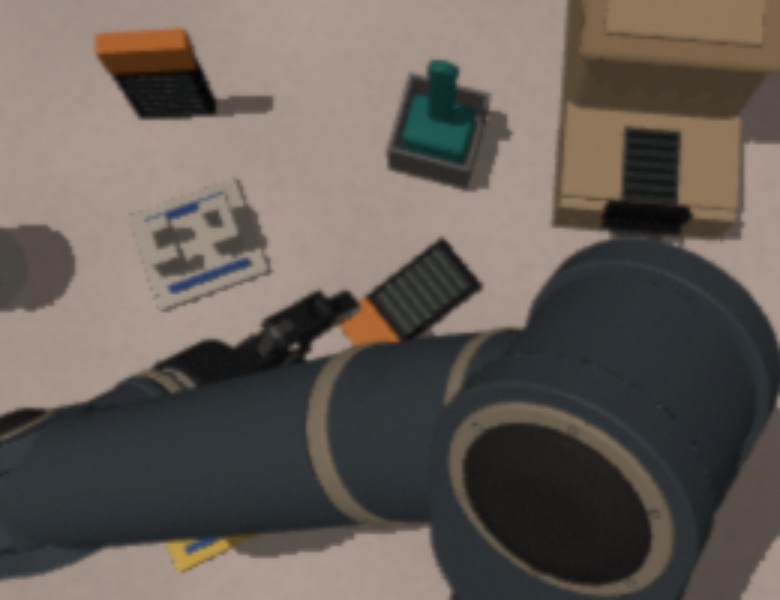

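The crop shows the cassette lying flat at (410,290), dark end toward the bin, clear of the holder (435,130) and the rack (200,245). Next I measure it and the bin front with the wrist camera.

```bash
python3 - <<'E'
from h import *
np.set_printoptions(precision=3,suppress=True)
def pick(p,angs):
    c=[(np.abs(q[[2,4,6]]-[0,.8,0]).max(),a,q) for a in angs if (q:=inverse_kinematics(p,down(a))) is not None]; c.sort(key=lambda t:t[0])
    for t in c: print(t[1],t[2])
    return c
pb=np.array([.56,-.19,.20]); print("bin look"); cb=pick(pb,(87,-93)); print("slab"); cs=pick(np.array([.48,.04,.2]),(40,-140))
a=87 if any(t[1]==87 for t in cb) else cb[0][1]
ps=np.array([.49,.04,.22])
movep(ps,down(40)); print(sense()["joint_pos"])
im,d,W=snap("wrist"); cv2.imwrite("pics/w2.png",im[:,:,::-1]); np.savez("w2.npz",im=im,W=W)
hsv=cv2.cvtColor(im,cv2.COLOR_RGB2HSV); H,S,V=[hsv[...,i].astype(int) for i in range(3)]
z=W[...,2]; near=(np.hypot(W[...,0]-.51,W[...,1]-.02)<.13)&(z>.009)&(z<.019)
o=near&(H>3)&(H<17)&(S>150); print("slab all",rect(W[near]),np.median(z[near]),"orange",rect(W[o]),np.median(z[o]))
print("now insertion from here"); pick(np.array([.5,-.19,.12]),(87,-93))
movep(pb,down(87)); s=sense(); print(s["time_s"],s["joint_pos"])
im,d,W=snap("wrist"); cv2.imwrite("pics/w3.png",im[:,:,::-1]); np.savez("w3.npz",im=im,W=W)
z=W[...,2]; m=(np.abs(z-.076)<.005)&(W[...,0]<.70)&(np.abs(W[...,1]+.19)<.13)
print("step",m.sum(),rect(W[m]),cv2.boxPoints(cv2.minAreaRect((W[m][:,:2]*1000).astype(np.float32))).round(1).tolist(),np.median(z[m]))
E
```

```text
bin look
87 [ 1.059  0.695 -1.198  1.756  0.698  1.191  1.177]
-93 [ 0.     0.397  0.334  1.816 -0.156  0.955 -1.222]
slab
40 [ 0.824  0.544 -1.303  1.996  0.605  1.072 -0.057]
-140 [-1.064  0.376  1.128  2.085 -0.425  0.935 -2.146]
[ 0.829  0.537 -1.315  1.956  0.583  1.115 -0.029]
slab all (array([531.3,  13.2]), array([199.3, 111.3]), -22.6) 0.014209942333933634 orange (array([505.3,  24.6]), array([130.1,  59.8]), -48.4) 0.014241196652190813
now insertion from here
87 [ 1.173  0.823 -1.3    1.95   0.901  1.122  1.006]
-93 [ 0.76   0.481 -0.609  1.97   0.377  0.804 -1.685]
13.5917 [ 1.11   0.802 -1.352  1.755  0.819  1.286  1.079]
step 14579 (array([ 630.8, -195.8]), array([160.4, 100.9]), 86.7) [[575.9000244140625, -273.0], [676.5999755859375, -278.79998779296875], [685.7000122070312, -118.5999984741211], [585.0, -112.9000015258789]] 0.07608660736307368
```

View pics/w3.png

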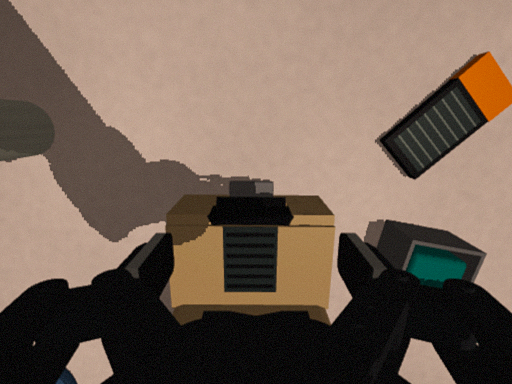

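w3 shows the bin step at columns 168–334, grille at (250,260), slot sill at (250,213), pedal at (250,187), and the cassette lying free at (445,115). I refine the front face from the saved cloud and take the cassette by its long sides.

```bash
python3 - <<'E'
from h import *
np.set_printoptions(precision=4,suppress=True)
W=np.load("w3.npz")["W"]; z=W[...,2]
c=np.array([.5805,-.193]); u=hz(-3.25)[:2]; v=hz(86.75)[:2]
L=np.stack([(W[...,:2]-c)@u,(W[...,:2]-c)@v],-1)
for za,zb in((.02,.035),(.04,.06),(.06,.072)):
    for ya,yb in((-.078,-.045),(.045,.078),(-.03,.03)):
        m=(z>za)&(z<zb)&(np.abs(L[...,0])<.02)&(L[...,1]>ya)&(L[...,1]<yb); print(za,ya,m.sum(),np.median(L[...,0][m]) if m.any() else None)
m=(np.abs(z-.076)<.003)&(L[...,0]>.015)&(L[...,0]<.08)&(np.abs(L[...,1])<.1); y=L[...,1][m]; print("step y edges",np.percentile(y,[0,.5,99.5,100]))
m=(np.abs(z-.076)<.003)&(np.abs(L[...,1])<.07)&(L[...,0]<.12); x=L[...,0][m]; print("step x edges",np.percentile(x,[0,.5,1,99,99.5,100]))
# grasp
a=-48.4; ctr=np.array([.5053,.0246]); g=ctr-.048*hz(a)[:2]; R=down(a+90)
command_gripper(.078)
movep([*g,.10],R); move_l([*g,.045],R,feed=.15)
hit=move_l([*g,.008],R,feed=.03,until_force=2); s=sense(); print(hit,s["position"],s["wrist_force"])
p=np.array(s["position"]); move_l(p+[0,0,.004],R,feed=.03)
command_gripper(0,40); s=sense(); print(s["time_s"],"gap",s["finger_gap"],s["position"],s["wrist_force"])
E
```

```text
0.02 -0.078 120 0.0011642321085819504
0.02 0.045 124 0.0010605931147768292
0.02 -0.03 0 None
0.04 -0.078 200 0.0012506940295498143
0.04 0.045 195 0.0010615001502152922
0.04 -0.03 727 0.003199076266184753
0.06 -0.078 464 0.0045009752912015056
0.06 0.045 463 0.00447454071466132
0.06 -0.03 50 0.010943191760299226
step y edges [-0.08   -0.077   0.0792  0.0801]
step x edges [-0.0001  0.0006  0.0012  0.0964  0.0966  0.0975]
True [0.4733 0.0605 0.0148] [-1.4252 -1.2438  6.1843]
17.1 gap 0.05935656647369381 [0.4743 0.0613 0.0203] [-1.3749 -0.9446 14.5348]
```

```bash
cat >> h.py <<'E'
U=hz(-3.25); BV=hz(86.75); MOUTH=np.array([.5805,-.193,0])+.0011*U
RB=down(86.75)
def tcp_for(foot,z): return MOUTH+(foot-.113)*U+np.array([0,0,z])
E
python3 - <<'E'
from h import *
np.set_printoptions(precision=4,suppress=True)
p=np.array(sense()["position"]); move_l(p+[0,0,.09],None,feed=.12)
movep(tcp_for(-.03,.11),RB); move_l(tcp_for(-.03,.0718),RB,feed=.1)
s=sense(); print(s["time_s"],s["finger_gap"],s["position"]-tcp_for(-.03,.0718),s["wrist_force"])
for n in("top","scene"):
    im,d,W=snap(n); L=np.stack([(W-MOUTH)@U,(W-MOUTH)@BV,W[...,2]],-1)
    m=(L[...,0]>-.16)&(L[...,0]<.0)&(np.abs(L[...,1])<.05)&(L[...,2]>.035)&(L[...,2]<.08)
    v,u=np.nonzero(m); print(n,m.sum())
    if m.sum()>15:
        q=L[m]; print(" x",np.percentile(q[:,0],[1,99])," y",np.percentile(q[:,1],[1,50,99]))
        for x0 in np.arange(-.16,0,.02):
            k=(q[:,0]>=x0)&(q[:,0]<x0+.02)
            if k.any(): print("  ",x0.round(2),k.sum(),np.median(q[k,2]),np.median(q[k,1]))
    if n=="scene": cv2.imwrite("pics/s3.png",cv2.resize(im[180:310,150:320],None,fx=4,fy=4,interpolation=cv2.INTER_CUBIC)[:,:,::-1])
E
```

```text
19.6333 0.059111870756788344 [0.0003 0.0007 0.    ] [ 0.0714 -0.1149 -0.25  ]
top 479
 x [-0.1591 -0.0002]  y [-0.0368  0.0166  0.0442]
   -0.16 40 0.06441896309150119 0.023347757000861055
   -0.12 29 0.0643948494597173 0.02832964795881019
   -0.1 53 0.06383213583809888 0.023658547936695352
   -0.08 47 0.06392084129890585 0.0227122271172884
   -0.06 116 0.06409494495157497 0.010072577751460608
   -0.04 82 0.0642668610195869 0.002399457479832063
   -0.02 112 0.040823078760032994 0.0022250110621485023
scene 623
 x [-0.1555 -0.0259]  y [-0.0392 -0.0036  0.0344]
   -0.16 69 0.06665889766310418 -0.00020927515113634737
   -0.14 114 0.06634652346159997 0.00017417225885819017
   -0.12 86 0.06645113967584315 -0.005727595619189687
   -0.1 84 0.06648421994760123 -0.0044762143305867585
   -0.08 90 0.06593134846148607 -0.004644035779750004
   -0.06 88 0.06630299224619896 -0.005826468951196458
   -0.04 91 0.06458927006111437 -0.004193766686388467
   -0.02 1 0.06841986852549575 0.0369639994319715
```

View pics/s3.png

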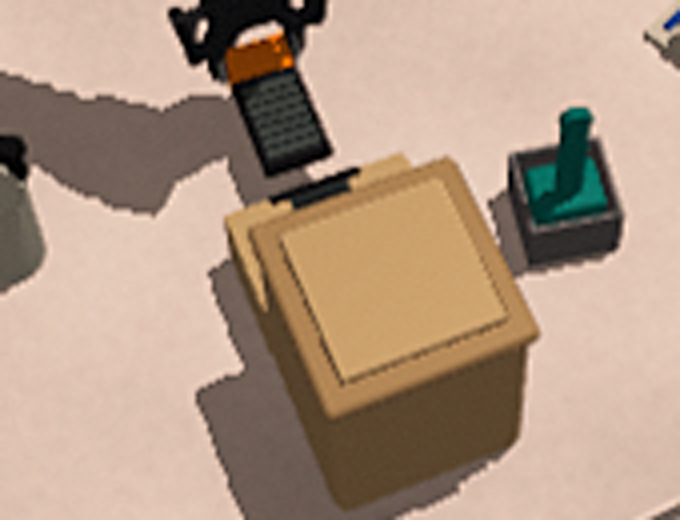

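The view shows the cassette level in front of the slot, dark end at (300,165), sill at (315,185). Its top is constant at about 65 mm over its length, so there is no droop. Now I insert it.

```bash
python3 - <<'E'
from h import *
np.set_printoptions(precision=4,suppress=True)
for f in (.02,.05,.08,.0935):
    hit=move_l(tcp_for(f,.0718),RB,feed=.05,until_force=12); s=sense()
    e=s["position"]-tcp_for(0,.0718); print(f,hit,"foot",e@U,"lat",e@BV,"z",e[2],"F",s["wrist_force"],"gap",s["finger_gap"],s["time_s"])
    if hit: break
E
```

```text
0.02 False foot 0.02041481575639135 lat 0.0008013853889376032 z 0.00021063986669851709 F [ 0.2846  4.1627 -1.4319] gap 0.05888884642901192 20.8833
0.05 False foot 0.04950783012421048 lat 0.0008378774097299339 z -0.00010394948779315905 F [-0.8146  6.009  -1.5282] gap 0.059168933931053866 21.6333
0.08 False foot 0.07953644160107351 lat 0.0008505078331405807 z -8.118089257155847e-05 F [-1.0928  4.9587 -1.4386] gap 0.058846551584317335 22.3833
0.0935 False foot 0.08993185306013482 lat -0.0008665114183996387 z -0.0010494806302452364 F [-9.2277  2.9741  1.0436] gap 0.05884300179227562 22.8
```

```bash
python3 - <<'E'
from h import *
np.set_printoptions(precision=4,suppress=True)
command_gripper(.08); s=sense(); print(s["finger_gap"],s["wrist_force"])
p=np.array(s["position"]); move_l(p+[0,0,.06],RB,feed=.1)
p=np.array(sense()["position"]); move_l(p-.03*U+[0,0,.05],RB,feed=.15)
s=sense(); print(s["time_s"],s["position"],s["wrist_force"])
im,d,W=snap("wrist"); cv2.imwrite("pics/w4.png",im[:,:,::-1])
hsv=cv2.cvtColor(im,cv2.COLOR_RGB2HSV); H,S,V=[hsv[...,i].astype(int) for i in range(3)]
L=np.stack([(W-MOUTH)@U,(W-MOUTH)@BV,W[...,2]],-1)
m=(H>3)&(H<17)&(S>170)&(V>60)&(np.abs(L[...,1])<.06)&(L[...,0]>-.08)&(L[...,0]<.02)&(L[...,2]>.058)&(L[...,2]<.07)
q=L[m]; print(m.sum(),rect(q),"x",np.percentile(q[:,0],[.5,99.5]),"y",np.percentile(q[:,1],[.5,99.5]),"ztop",np.median(q[:,2]))
E
```

```text
0.07996016757113915 [ 0.0184 -0.0325  0.5617]
24.4333 [ 0.5322 -0.1919  0.1816] [-0.2801 -0.3804 -0.8957]
2631 (array([-21.9,  -1.1]), array([60.5, 38. ]), 89.9) x [-0.0406 -0.0034] y [-0.0309  0.0286] ztop 0.06416631457190164
```

View pics/w4.png

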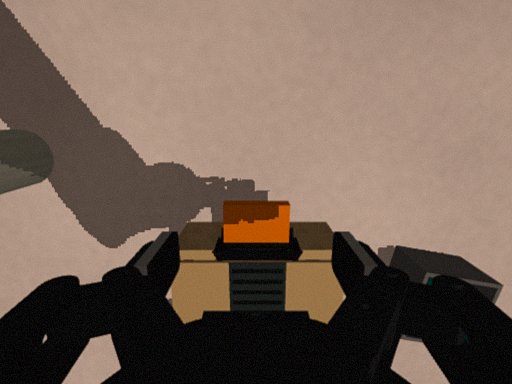

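The view shows only the orange end sticking out of the slot at (256,220), square to the bin. Its outer face is 40.6 mm out, so the foot is about 89.4 mm in. It sits 1 mm off centre with 0.1° skew, and the gripper is clear.

```bash
python3 - <<'E'
from h import *
im,d,W=snap("top")
for nm,x0,x1,y0,y1,zm in [("jar",.4,.7,.3,.5,.12),("spray",.35,.7,-.5,-.33,.1),("scoop",.5,.75,-.1,.1,.05)]:
    m=(d>0)&(W[...,0]>x0)&(W[...,0]<x1)&(W[...,1]>y0)&(W[...,1]<y1)&(W[...,2]>zm); print(nm,m.sum(),rect(W[m]) if m.sum()>3 else None)
finish_job()
E
```

```text
jar 882 (array([524.8, 433. ]), array([86.1, 84.2]), 65.6)
spray 0 None
scoop 670 (array([668.6,   0.8]), array([82.1, 79.8]), -13.7)
the job is handed in; nothing more can be done
```

The cassette is in the bin's slot, dark end first, and the job is handed in at about 24.5 s of the 67 s allowed. I drew it out of the white rack by its faces and leaned it foot-down in free space. I let go there so it fell flat, took it again by its long sides, and slid it in until it met the end stop at about 9 N.

**Last checks**
- **Fit:** From the wrist camera, the orange end's outer face is 40.6 mm out of the mouth, so the foot is about 89.4 mm in. It is about 1 mm off the centre line with 0.1° skew. Its top is at 64 mm, so the foot's centre is at about 57 mm.
- **Robot:** The gripper was open and clear, with wrist force under 1 N.
- **Peg jar and scoop holder:** Both measured within about 1 mm of where they started.
- **Spray bottle:** The final top-camera check found no points for the bottle, probably because the arm hid it, so its position is not confirmed by measurement. None of my moves took the gripper near it.
- **Regrasp:** Closing the fingers on the long sides pressed the fingertips on the shelf with about 14 N. I allowed for the roughly 1.5 mm lift in the insertion height.

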